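# Roll the red specimen mount up to its viewing stop

### The arm

A 7-joint arm with a two-finger parallel gripper is mounted at the origin on a cart in front of the work surface, level with it; the furniture and walls round the work are solid. World frame = base frame: x ahead of the robot, y to its left, z up, the work surface at z = 0. Lengths are in m, angles in rad, forces in N, time in s.
With the tool pointing down it reaches from about 0.425 to 0.875 m from the base axis. Payload 4.7 kg.
Tool frame: the origin (TCP) lies at the very end of the fingers, on their centre line; the grasp point (between the pads) lies behind it (ctrl.tcp_to_grasp is the y of the grasp point in the tool frame, in m); y points along the fingers, x is the direction in which the jaws open and shut, and the axes are right-handed (so a half turn about y gives the same grasp; the last joint's range is limited). The gripper opens to 87 mm and grips with 3 to 60 N. Pads are 19 mm wide; open, the fingers measure 117 mm over their backs; the gripper's body (75 mm by 190 mm) begins 51 mm behind the grasp point.
Start: joints at [1.235, 0.321, -0.07, 1.45, 0.023, 1.371, -0.057], TCP at [0.223, -0.611, 0.223] pointing down, gripper open.
Joint ranges: [-2.86, 2.86], [-0.3, 2.09], [-1.38, 1.24], [0.06, 2.45], [-1.56, 4.7], [0.09, 2.05], [-2.69, 2.69]. Speed limits (rad/s): [2.57, 2.57, 3.14, 3.14, 3.14, 3.14, 3.14].

### API

Orientations are given as a rotation vector (axis times angle).
In Python, from bench import ctrl, get_image, workorder gives the robot as it stands.
- The arm moves only by the tool drive_tool, never from a script. Its argument "increments" is text: rows parted by semicolons, each of 5 numbers parted by spaces: the shift along the tool's x, y, z in mm, then the turn about the tool's y in degrees, then the closure in counts, from 0 (fully open) to 255 (shut). In form: tx ty tz yaw fingers; .... A call has 1 to 20 rows; each row shifts and turns the commanded pose from where the row before left it, along the tool's axes as they then stand; what a row does not reach is not made up. A row lasts 1/8 s, in which the tool goes at most 62.5 mm and 10.7 degrees, less where a joint would pass 70% of its speed; a pose out of reach is approached as far as the arm can. A call is refused whole if a number of a shift passes 62.5 or a number of a turn 10.7, either way. A call with a gripper value outside its range is refused whole. The fingers move at their own pace and stop on an object; "squeeze" is the grip in N (left out, the last holds). Time passes only in rows, so rows that do not move let the fingers close. It gives the time, the measured TCP pose, the force and the opening at its end, in the units of the state.
- ctrl.get_state(): the state, without advancing time (a new reading comes with each control period).
- get_image(name): name is "side" or "top"; returns a dict with "img" (480x640x3 uint8, red, green, blue), "mtx" (3x3 intrinsics, pixels), "k1" (the pictures are not rectified: a ray, as slopes to the right and down, at radius r is drawn at 1 + k1 r^2 times it, then the intrinsics apply), "camera_from_world" (4x4, takes a point from world to camera coordinates). Camera axes: x right, y up, looking along -z (the intrinsics and any distortion apply to the point x, -y, -z); pixel columns grow to the right and rows downward; lengths in m; the calibration is good to about 2 mm. A picture is of the moment at which its call begins. There is no depth.
- workorder.close_job(): hands the job in, once; it reports no verdict.
The state is a dict: "time": time; "joint_positions": joint angles; "qd": joint speeds; "joint_torque": joint torques, N m; "position": TCP position; "tool_rot": TCP orientation; "ft_force": force on the tool from outside, world axes, zero at the start; "torque": the same for the moment, N m; "grip_width": opening from 0.0 (shut) to 1.0 (fully open).
Only numpy, scipy, OpenCV 4.12 (cv2) and the standard library are available. Lean on these libraries where they do the work, as an engineer would, in place of code of your own. Each camera call takes 0.05 s, during which the arm holds its last target.

### The job

The small twin ramp on the bench has two sloped gutters, each with a round specimen mount lying on its side at the low end. With closed fingertips, push the red mount up its gutter from behind until it drops over the crest into the green seat against the stop, so that it cannot roll back, then draw the fingers away. Never pick it up, leave the cream mount at the low end of its own gutter, and leave the things standing round the ramp alone.

Things in the scene. Friction and masses are not known exactly. Their poses are not given: they have to be found in the camera images.
- ramp: twin ramp, fixed, 250 x 126 mm base plate, grey and aluminium; origin at the centre of its underside on the worktop, x uphill along the gutters, z up. Gutter centre lines at y = +34 and -34 mm. The gutter floors rise 8 degrees from x = -88 mm (34 mm high) to a crest at x = +60 mm (55 mm high). Beyond it each drops 5 mm to a level green seat with a stop
- slope: sloped part of the ramp (both gutters); origin at floor level on the crest, midway between the gutters; x uphill along the floors, y as the ramp's y, z square to the floors. Floors reach back to x = -150 mm. Gutters 25 mm wide inside, walls 4 mm thick and 7 mm high; at the low end a yellow lip, 6 mm long, 6 mm high; fingertips pass over walls and lip, with nothing else behind the mounts
- seat_a (a point): centre of a mount once seated in the gutter at the ramp's y = +34 mm, at ramp x = 72 mm, 65 mm above the worktop; 1 mm of play along x. The seat floor is 50 mm high and 28 mm long, from the crest's 5 mm step to the rubber-faced stop at ramp x = 88.5 mm, whose top is 79 mm high
- seat_b (a point): the same for the gutter at y = -34 mm
- red_mount_center (a point): centre of the red resin specimen mount, a cylinder 30 mm in diameter and 22 mm long, about 26 g, lying on its round side across one of the two gutters (either one), resting against the yellow lip at the low end; it rolls freely, back down too if let go on the slope
- cream_mount_center (a point): centre of the cream specimen mount, same size, at the low end of the other gutter; stays there
- lens_case_center (a point): centre (30 mm up) of a standing cream lens case with a black cap, the one nearest the ramp, 39 mm in diameter, 60 mm high, loose; stays
- gauge_block_center (a point): centre (12 mm up) of a grey gauge block, 60 x 34 x 24 mm, loose; stays
- gauge_pin_center (a point): centre (18 mm up) of a standing gauge pin, 12 mm in diameter, 36 mm high, loose; stays
- red_mount: the red mount's own frame: origin at the centre of one flat end, z along its axis towards the other end; x and y turn as it rolls
Things that resemble listed ones, but are neither listed nor needed, are in the scene too. There is more than one size of the red_mount; the job needs the smallest.

How it is judged:
On the way:
1. the red mount is on its way up, rolling on the floor of its gutter (x of red_mount_center in the frame of slope between -0.1 and -0.01 m and z of red_mount_center in the frame of slope below 0.019 m), for 0.1 s.
At the end, for the whole second after the job is handed in: The red mount rests in the green seat at the top of its gutter, its centre within 6 mm of the seat point, on its round side (axis within 0.2 rad of square to the gutter), at rest and untouched; the cream mount and the things round the ramp lie within 10 mm of where they were ((distance between red_mount_center and seat_a below 0.006 m or distance between red_mount_center and seat_b below 0.006 m) and linear speed of red_mount below 0.02 m/s and angle between the z axis of red_mount and the y axis of ramp, either way round below 0.2 rad and distance of each of cream_mount_center, lens_case_center, gauge_block_center, gauge_pin_center from where it was at the start of the episode below 0.01 m).
It fails at once if the red mount is lifted off the gutter (more than 7 mm) (z of red_mount_center in the frame of slope above 0.022 m).
It fails at once if the cream mount is moved by more than 15 mm (distance of cream_mount_center from where it was at the start of the episode above 0.015 m).
It fails at once if the cream lens case with the black cap is moved by more than 15 mm (distance of lens_case_center from where it was at the start of the episode above 0.015 m).
It fails at once if the grey gauge block is moved by more than 15 mm (distance of gauge_block_center from where it was at the start of the episode above 0.015 m).
It fails at once if the steel gauge pin is moved by more than 15 mm (distance of gauge_pin_center from where it was at the start of the episode above 0.015 m).
It also fails if it takes over 35 s, if anything falls off the work surface, if the arm or the gripper's body presses on something with over 40 N, if the wrist force passes 120 N, or if a joint passes its speed limit or range.

## Working session

There is one attempt and no reset: what is moved stays moved. The work goes in short steps, Python scripts to look and compute and a tool call to move; the robot and the scene stay as the last step left them, time stands still between calls to the robot, and variables do not carry over. Pictures are saved under pics/ and viewed, and the job is handed in when it is done.

Besides the shell and the picture viewer there is one more tool, called after "Request:" as name(argument=value, ...) on one line, values as JSON. drive_tool: Moves the arm, as the interface text tells. Its arguments: {"type":"object","properties":{"increments":{"type":"string"},"squeeze":{"type":"number"}},"required":["increments"]}

```bash
mkdir -p pics; ls
python3 - <<'E'
from bench import ctrl,get_image
import cv2,numpy as np
for n in("side","top"):
    d=get_image(n); cv2.imwrite(f"pics/{n}0.png",d["img"][:,:,::-1]); print(n,d["mtx"].tolist(),d["k1"],np.round(d["camera_from_world"],4).tolist())
    np.savez(f"{n}.npz",**d)
s=ctrl.get_state();print(s, ctrl.tcp_to_grasp)
E
```

```text
pics
side [[556.7359923278477, 0.0, 326.3894035992458], [0.0, 556.7359923278477, 243.2277742850963], [0.0, 0.0, 1.0]] -0.11524053333313002 [[0.9997, 0.0127, -0.0209, -0.5455], [0.0105, 0.5497, 0.8353, -0.0849], [0.0221, -0.8353, 0.5494, -0.8302], [0.0, 0.0, 0.0, 1.0]]
top [[583.7069077994485, 0.0, 318.44233531020086], [0.0, 583.7069077994485, 240.8779353568031], [0.0, 0.0, 1.0]] -0.19661680507522006 [[0.0214, -0.9995, -0.0238, 0.0668], [0.9938, 0.0187, 0.1094, -0.5278], [-0.1089, -0.026, 0.9937, -0.9782], [0.0, 0.0, 0.0, 1.0]]
{'time': 0.1, 'joint_positions': array([ 1.23509908,  0.32178754, -0.07008166,  1.45157329,  0.02261084,
        1.37075567, -0.05693773]), 'qd': array([ 0.00120325, -0.00070008,  0.00103265, -0.00487718,  0.00040067,
       -0.00079247, -0.00115062]), 'joint_torque': array([-1.24023095e-04, -4.92571843e+01, -4.05754354e-01, -3.13399172e+01,
       -6.39761123e-02,  3.94750061e-02,  8.73104000e-05]), 'position': array([ 0.2225412 , -0.61019512,  0.22153554]), 'tool_rot': array([-1.35368419,  0.94888166, -0.94643556]), 'ft_force': array([-0.29515965,  0.28413389,  0.04870699]), 'torque': array([-0.03121103, -0.01768209, -0.02101859]), 'grip_width': 0.9997350685699281} -0.0187
```

View pics/side0.png

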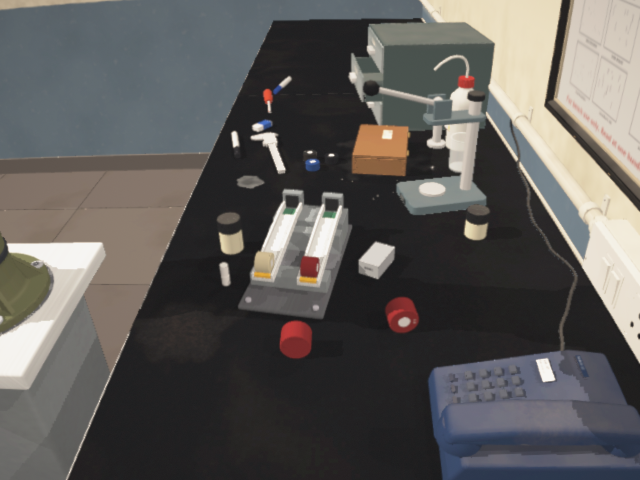

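View pics/top0.png

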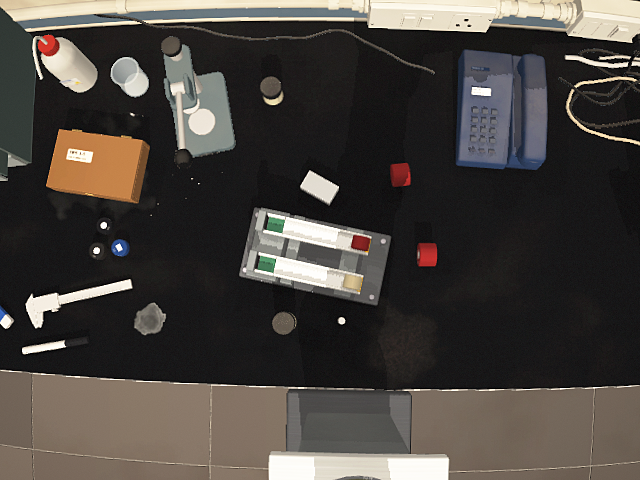

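The red mount in the ramp is at side (309,270) / top (361,243). The other two reds, at side (296,340) and (402,315), stand off the ramp on the table and look larger. The one wanted is therefore the mount in the gutter, which I'll confirm in enlarged crops.

Run:
```python
import cv2
a=cv2.imread("pics/top0.png")[195:315,230:400];cv2.imwrite("pics/topc.png",cv2.resize(a,None,fx=4.7,fy=4.7,interpolation=cv2.INTER_CUBIC))
a=cv2.imread("pics/side0.png")[180:320,210:410];cv2.imwrite("pics/sidec.png",cv2.resize(a,None,fx=4,fy=4,interpolation=cv2.INTER_CUBIC))
```

```text
(no output)
```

View pics/topc.png

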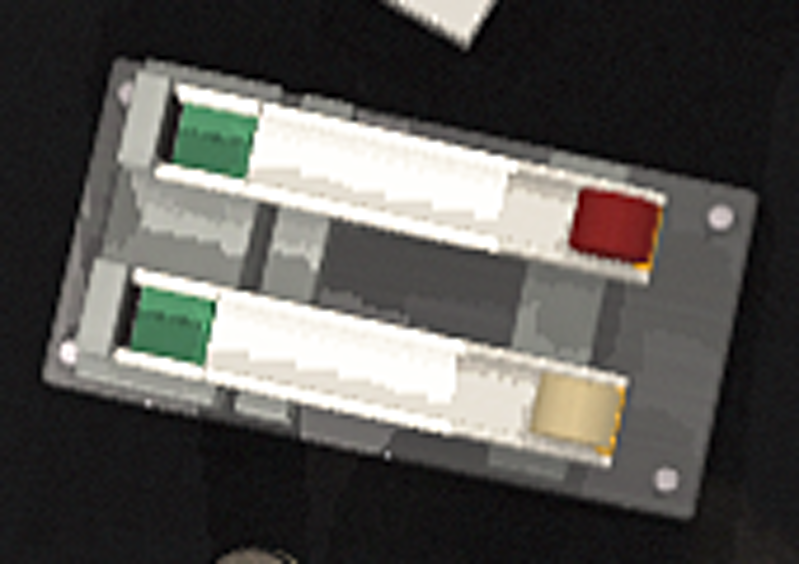

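View pics/sidec.png

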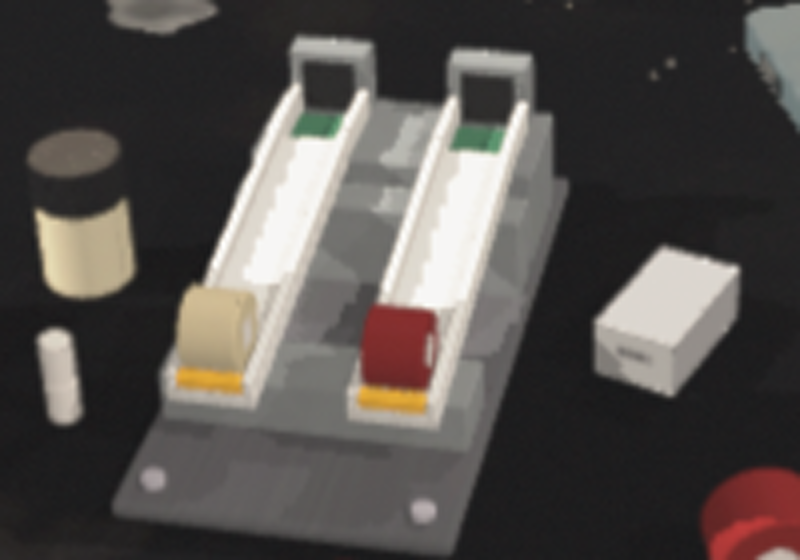

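```bash
cat > h.py <<'E'
import numpy as np,cv2
from scipy.optimize import least_squares
C={n:dict(np.load(n+".npz")) for n in("side","top")}
def proj(n,P):
    d=C[n];P=np.atleast_2d(P);c=P@d["camera_from_world"][:3,:3].T+d["camera_from_world"][:3,3]
    u=np.c_[c[:,0],-c[:,1]]/(-c[:,2:]);u=u*(1+d["k1"]*(u**2).sum(1,keepdims=True))
    return u*d["mtx"][0,0]+d["mtx"][:2,2]
a=np.deg2rad(8)
def slope2ramp(p): x,y,z=p;return [.060+x*np.cos(a)-z*np.sin(a),y,.055+x*np.sin(a)+z*np.cos(a)]
def ramp2w(p,q):
    c,s=np.cos(q[2]),np.sin(q[2]);p=np.atleast_2d(p)
    return np.c_[q[0]+c*p[:,0]-s*p[:,1],q[1]+s*p[:,0]+c*p[:,1],p[:,2]]
E
cat > fit.py <<'E'
from h import *
T=lambda u,v:np.array([u/4.7+230-.4,v/4.7+195-.4]); S=lambda u,v:np.array([u/4+210-.4,v/4+180-.4])
m=slope2ramp
def obs(h):return [
("top",[.125,-.063,h],T(122,58)),("top",[-.125,-.063,h],T(758,190)),("top",[-.125,.063,h],T(693,518)),("top",[.125,.063,h],T(43,383)),
("top",[.060,-.034,.055],T(252,141)),("top",[.060,.034,.055],T(211,327)),
("top",[.0885,-.034,.079],T(161,123)),("top",[.0885,.034,.079],T(123,314)),
("top",m([-.132,-.034,.015]),T(617,227)),("top",m([-.132,.034,.015]),T(577,409)),
("side",[-.125,.063,h],S(113,512)),("side",[-.125,-.063,h],S(450,553)),
("side",[.06,.034,.055],S(315,136)),("side",[.06,-.034,.055],S(473,151)),
("side",m([-.150,.034,.006]),S(209,384)),("side",m([-.150,-.034,.006]),S(391,405)),
]
def res(p,full=False):
    r=[]
    for n,P,uv in obs(p[3]):
        o=p[4:6] if n=="top" else p[6:8]
        r.append(proj(n,ramp2w(P,p))[0]+o-uv)
    r=np.array(r)
    return r if full else np.r_[r.ravel(),p[4:]/2]
s=least_squares(res,[.53,.0,1.35,.006,0,0,0,0])
print(s.x);print(np.round(res(s.x,True),1))
print(np.sqrt(np.diag(np.linalg.inv(s.jac.T@s.jac))))
q=s.x
print("red",ramp2w(m([-.132,-.034,.015]),q),"seat",ramp2w([.072,-.034,.065],q))
E
python3 fit.py
```

```text
[ 0.50298906  0.08431419  1.38150217  0.00372142  0.16601537 -0.14438416
  0.24543187  0.44231627]
[[-1.5 -0.2]
 [ 0.2  0.2]
 [-0.2  0.3]
 [-0.3 -0.7]
 [ 0.2  1.3]
 [ 0.2  1. ]
 [ 1.6 -0.3]
 [ 0.7 -0.9]
 [-0.6 -0.7]
 [-0.3  0.1]
 [-0.6  0.1]
 [ 0.9  0.3]
 [-0.7  0.7]
 [ 0.4  0.4]
 [-0.2 -0.6]
 [ 0.2 -0.9]]
[0.00223904 0.00267513 0.00422073 0.00160692 1.5482449  1.31328993
 1.47962283 1.0489751 ]
red [[0.52268271 0.00641403 0.05148317]] seat [[0.54992966 0.14863044 0.065     ]]
```

Run:
```python
from bench import ctrl
from scipy.spatial.transform import Rotation as R
import numpy as np
s=ctrl.get_state();M=R.from_rotvec(s['tool_rot']).as_matrix();print(np.round(M,3));print(np.degrees(np.arctan2(M[1,0],M[0,0])),np.degrees(1.3815))
```

```text
[[ 0.343 -0.001  0.939]
 [-0.939  0.002  0.343]
 [-0.002 -1.    -0.   ]]
-69.95868185329267 79.15411939732323
```

Request:
drive_tool(increments="0 0 0 -9.85 255; 0 0 0 -9.85 255; 0 0 0 -9.85 255; 0 0 0 -9.85 255; 0 0 0 -9.85 255; 0 0 0 -9.85 255; 0 0 0 0 255", squeeze=10)

```text
time: 0.98
position: [0.2226, -0.6105, 0.222]
tool_rot: [-1.565, 0.15, -0.15]
ft_force: [0.1, 0.5, -1.3]
grip_width: 0.287
```

```bash
cat > where.py <<'E'
from h import *
from bench import ctrl
from scipy.spatial.transform import Rotation as R
import sys
q=[0.50299,0.08431,1.3815]
def st():
    s=ctrl.get_state();M=R.from_rotvec(s['tool_rot']).as_matrix();p=s['position']
    c,n=np.cos(q[2]),np.sin(q[2]);d=p[:2]-q[:2]
    print("t",s['time'],"ramp mm",np.round([1e3*(c*d[0]+n*d[1]),1e3*(-n*d[0]+c*d[1]),1e3*p[2]],1),"heading",np.degrees(np.arctan2(M[1,0],M[0,0])),"F",np.round(s['ft_force'],2),"w",s['grip_width'],np.round(p,4))
    return s,M,p
s,M,p=st()
t=np.array([float(x) for x in sys.argv[1:4]])/1e3
print("tool shift mm",np.round(1e3*M.T@(ramp2w(t,q)[0]-p),1), "vertical",M[:,1].round(4))
E
python3 where.py -117 -34 120
```

```text
t 0.975 ramp mm [-735.1  144.7  222. ] heading -10.966349404956702 F [ 0.09  0.55 -1.32] w 0.2867982441322829 [ 0.2226 -0.6105  0.222 ]
tool shift mm [177.4 102.4 618.4] vertical [-2.e-04  8.e-04 -1.e+00]
```

Request:
drive_tool(increments="11.8 6.8 41.2 0 255; 11.8 6.8 41.2 0 255; 11.8 6.8 41.2 0 255; 11.8 6.8 41.2 0 255; 11.8 6.8 41.2 0 255; 11.8 6.8 41.2 0 255; 11.8 6.8 41.2 0 255; 11.8 6.8 41.2 0 255; 11.8 6.8 41.2 0 255; 11.8 6.8 41.2 0 255; 11.8 6.8 41.2 0 255; 11.8 6.8 41.2 0 255; 11.8 6.8 41.2 0 255; 11.8 6.8 41.2 0 255; 11.8 6.8 41.2 0 255; 0 0 0 0 255; 0 0 0 0 255")

```text
time: 3.1
position: [0.5126, -0.0377, 0.1203]
tool_rot: [-1.566, 0.151, -0.15]
ft_force: [0.4, -1.1, -0.0]
grip_width: 0.009
```

```bash
python3 where.py -117 -34 45.5
python3 - <<'E'
from bench import get_image
import cv2
a=get_image("top")["img"][:,:,::-1][170:320,230:430];cv2.imwrite("pics/top1.png",cv2.resize(a,None,fx=4,fy=4,interpolation=cv2.INTER_CUBIC))
a=get_image("side")["img"][:,:,::-1][160:340,210:450];cv2.imwrite("pics/side1.png",cv2.resize(a,None,fx=3.3,fy=3.3,interpolation=cv2.INTER_CUBIC))
E
```

```text
t 3.1 ramp mm [-118.   -32.4  120.3] heading -10.972961566136437 F [ 0.37 -1.08 -0.02] w 0.008562785687887937 [ 0.5126 -0.0377  0.1203]
tool shift mm [ 1.6 74.8  1.1] vertical [-8.e-04 -5.e-04 -1.e+00]
```

View pics/side1.png

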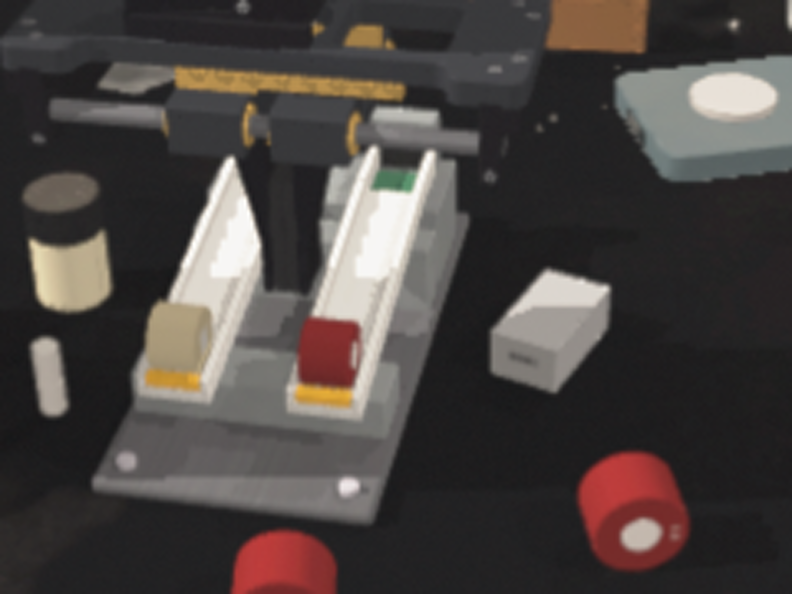

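View pics/top1.png

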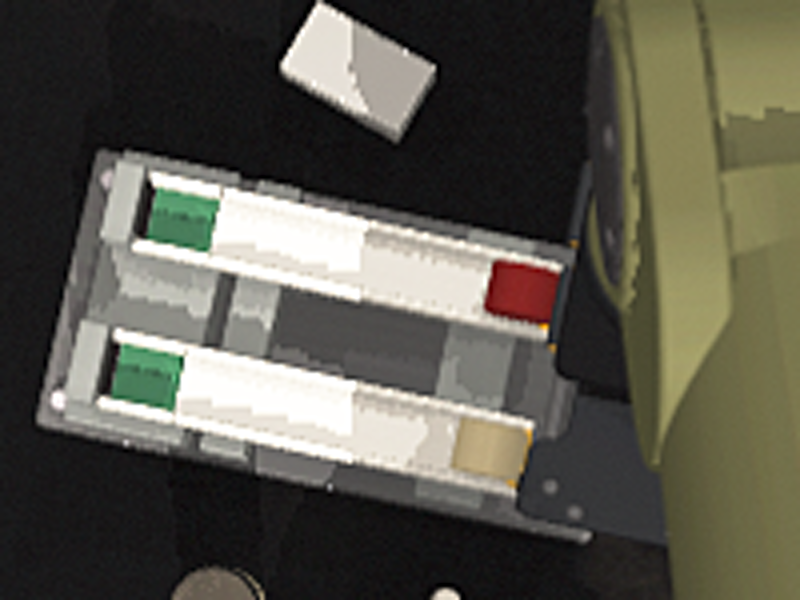

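Run:
```python
from h import *
print(proj("side",[[.5126,-.0377,.1203]]))
```

```text
[[298.5490709  243.04683617]]
```

Request:
drive_tool(increments="0.8 20 0 0 255; 0.8 20 0 0 255; 0 20 0 0 255; 0 10 0 0 255; 0 4.8 0 0 255; 0 0 0 0 255; 0 0 5 0 255; 0 0 5 0 255; 0 0 5 0 255; 0 0 0 0 255")

```text
time: 4.45
position: [0.5175, -0.0219, 0.0459]
tool_rot: [-1.566, 0.148, -0.148]
ft_force: [-0.2, 0.3, -0.4]
grip_width: 0.005
```

```bash
python3 where.py -97.3 -34 45.5
python3 - <<'E'
from bench import get_image
import cv2
a=get_image("side")["img"][:,:,::-1][200:310,240:390];cv2.imwrite("pics/side2.png",cv2.resize(a,None,fx=5,fy=5,interpolation=cv2.INTER_CUBIC))
E
```

```text
t 4.45 ramp mm [-101.5  -34.3   45.9] heading -10.788447797411205 F [-0.22  0.31 -0.37] w 0.004563065533719153 [ 0.5175 -0.0219  0.0459]
tool shift mm [-0.3  0.4  4.2] vertical [ 3.e-04  1.e-04 -1.e+00]
```

View pics/side2.png

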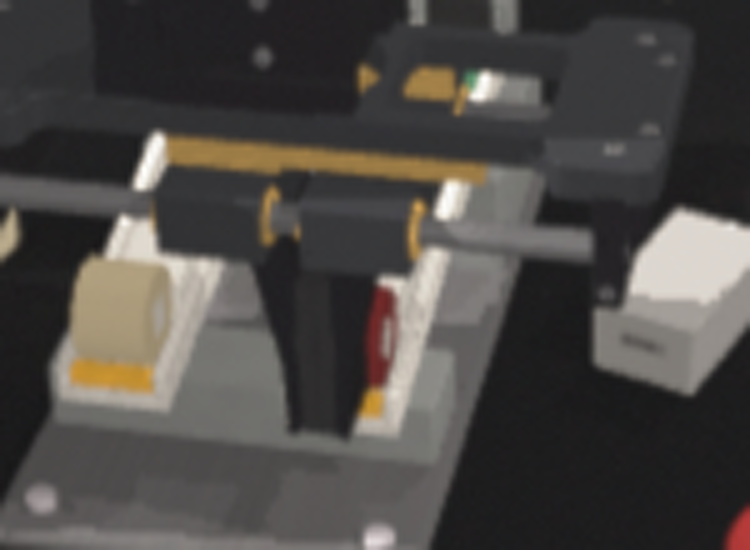

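Run:
```python
from h import *
q=[0.50299,0.08431,1.3815]
print(proj("side",[[.5175,-.0219,.0459]]))
print(proj("side",ramp2w([[-.1015,-.034,.0459],[-.111,-.034,.0459],[-.0885,-.034,.040],[-.0885,-.0465,.041],[-.0885,-.0215,.041]],q)))
```

```text
[[305.27224021 281.38500746]]
[[305.12118259 281.331749  ]
 [303.52860043 285.44096488]
 [307.41782171 279.17488698]
 [315.99642202 279.53824667]
 [298.8341444  277.68759362]]
```

Request:
drive_tool(increments="0 0 4 0 255; 0 -0.5 4 0 255; 0 -0.7 5 0 255; 0 -0.7 5 0 255; 0 -0.7 5 0 255; 0 -0.7 5 0 255; 0 -0.7 5 0 255; 0 -0.7 5 0 255; 0 -0.7 5 0 255; 0 0 0 0 255")

```text
time: 5.75
position: [0.5256, 0.0203, 0.0512]
tool_rot: [-1.565, 0.148, -0.148]
ft_force: [-0.6, 0.2, 0.2]
grip_width: 0.007
```

```bash
python3 where.py 45.5 -34 63.5
python3 - <<'E'
from bench import get_image
import cv2
a=get_image("side")["img"][:,:,::-1][190:310,240:390];b=get_image("top")["img"][:,:,::-1][200:320,240:390];cv2.imwrite("pics/s3.png",cv2.resize(cv2.hconcat([a,b]),None,fx=2.66,fy=2.66,interpolation=cv2.INTER_CUBIC))
E
```

```text
t 5.75 ramp mm [-58.6 -34.2  51.2] heading -10.809504728143947 F [-0.57  0.16  0.22] w 0.006700668548248105 [0.5256 0.0203 0.0512]
tool shift mm [ -0.2 -12.3 104.1] vertical [ 2.e-04  3.e-04 -1.e+00]
```

View pics/s3.png

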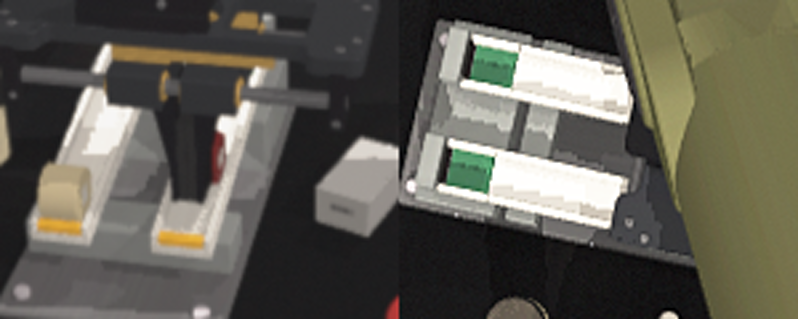

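Request:
drive_tool(increments="0 -0.7 5 0 255; 0 -0.7 5 0 255; 0 -0.7 5 0 255; 0 -0.7 5 0 255; 0 -0.7 5 0 255; 0 -0.7 5 0 255; 0 -0.7 5 0 255; 0 -0.7 5 0 255; 0 -0.7 5 0 255; 0 -0.7 5 0 255; 0 -0.7 5 0 255; 0 -0.7 5 0 255; 0 -0.7 5 0 255; 0 -0.7 5 0 255; 0 -0.7 5 0 255; 0 -0.7 5 0 255; 0 0 0 0 255")

```text
time: 7.98
position: [0.5406, 0.099, 0.0624]
tool_rot: [-1.565, 0.148, -0.148]
ft_force: [-0.1, 0.4, -0.3]
grip_width: 0.005
```

```bash
python3 where.py 45.5 -34 64
python3 - <<'E'
from bench import get_image
import cv2
a=get_image("side")["img"][:,:,::-1][170:310,240:390];b=get_image("top")["img"][:,:,::-1][190:330,240:390];cv2.imwrite("pics/s4.png",cv2.resize(cv2.hconcat([a,b]),None,fx=2.66,fy=2.66,interpolation=cv2.INTER_CUBIC))
E
```

```text
t 7.975 ramp mm [ 21.5 -34.2  62.4] heading -10.80579552198641 F [-0.09  0.36 -0.28] w 0.004568506543151834 [0.5406 0.099  0.0624]
tool shift mm [-0.2 -1.6 24. ] vertical [ 2.e-04  4.e-04 -1.e+00]
```

View pics/s4.png

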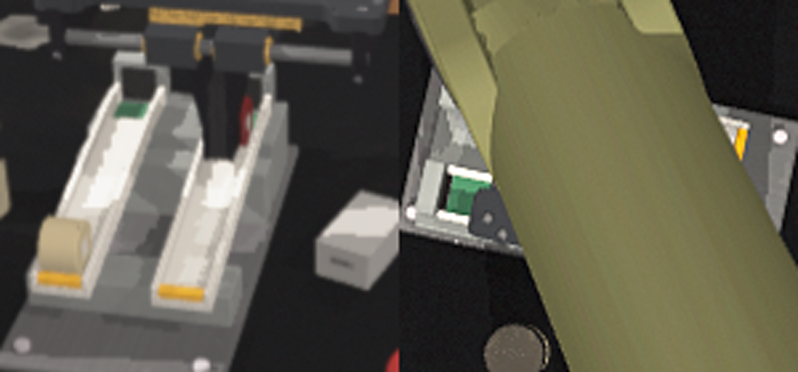

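Request:
drive_tool(increments="0 -0.6 4 0 255; 0 -0.6 4 0 255; 0 -0.5 4 0 255; 0 0 4 0 255; 0 0 3 0 255; 0 0 3 0 255; 0 0 2 0 255; 0 0 0 0 255; 0 0 0 0 255")

```text
time: 9.2
position: [0.5451, 0.1216, 0.064]
tool_rot: [-1.566, 0.149, -0.149]
ft_force: [0.3, 0.1, -0.5]
grip_width: 0.006
```

```bash
python3 where.py 45.5 -34 64
python3 - <<'E'
from bench import get_image
import cv2
a=get_image("side")["img"][:,:,::-1][170:280,270:400];cv2.imwrite("pics/s5.png",cv2.resize(a,None,fx=5,fy=5,interpolation=cv2.INTER_CUBIC))
E
```

```text
t 9.2 ramp mm [ 44.5 -34.3  64. ] heading -10.866810523752301 F [ 0.3   0.15 -0.53] w 0.005680818316336072 [0.5451 0.1216 0.064 ]
tool shift mm [-0.3 -0.   1. ] vertical [-1.e-04 -2.e-04 -1.e+00]
```

View pics/s5.png

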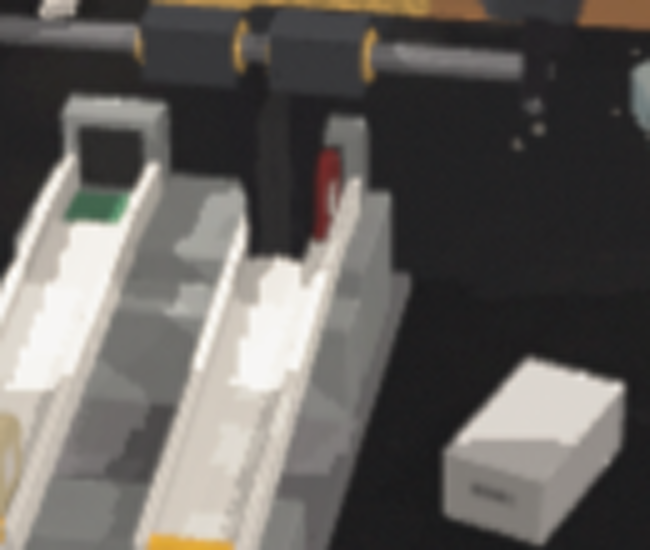

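Run:
```python
from h import *
q=[0.50299,0.08431,1.3815]
t=np.linspace(0,2*np.pi,60)
for cx,cz in((.072,.065),(.066,.0665),(.060,.070),(.055,.0695)):
    c=np.c_[cx+.015*np.cos(t),0*t-.045,cz+.015*np.sin(t)]
    p=proj("side",ramp2w(c,q));p=(p-[270,170])*5
    c=c.copy();c[:,1]=-.023;p2=(proj("side",ramp2w(c,q))-[270,170])*5
    print(cx,cz,"right face",p.min(0).round(),p.max(0).round(),"left",p2.min(0).round(),p2.max(0).round())
```

```text
0.072 0.065 right face [321. 148.] [338. 240.] left [254. 143.] [273. 235.]
0.066 0.0665 right face [317. 153.] [335. 246.] left [250. 148.] [269. 240.]
0.06 0.07 right face [314. 153.] [331. 246.] left [246. 147.] [265. 240.]
0.055 0.0695 right face [311. 161.] [328. 255.] left [242. 156.] [262. 249.]
```

The visible red, rows 150–240 of the crop, matches the seated prediction of 148–240, so I'll draw back straight along the gutter and then up.

Request:
drive_tool(increments="0 0 -4 0 255; 0 0 -8 0 255; 0 0 -12 0 255; 0 0 -16 0 255; 0 -15 -10 0 255; 0 -25 0 0 255; 0 -30 0 0 255; 0 -30 -20 0 255; 0 -20 -50 0 255; 0 0 -50 0 255; 0 0 -50 0 255; 0 0 -50 0 255; 0 0 -50 0 255; 0 0 -50 0 255; 0 0 0 0 255; 0 0 0 0 255")

```text
time: 11.25
position: [0.4755, -0.2413, 0.1848]
tool_rot: [-1.565, 0.148, -0.15]
ft_force: [0.6, 0.4, -0.2]
grip_width: 0.006
```

Run:
```python
from bench import get_image
import cv2
from h import *
q=[0.50299,0.08431,1.3815]
S=get_image("side")["img"][:,:,::-1];T=get_image("top")["img"][:,:,::-1]
cv2.imwrite("pics/s6.png",cv2.resize(S[170:320,200:410],None,fx=3.8,fy=3.8,interpolation=cv2.INTER_CUBIC))
cv2.imwrite("pics/t6.png",cv2.resize(T[160:340,230:400],None,fx=3.3,fy=3.3,interpolation=cv2.INTER_CUBIC))
w=ramp2w([.072,-.034,.065],q);print(proj("top",w),proj("side",w))
for n,I in(("side",S),("top",T)):
    d=np.abs(I.astype(int)-cv2.imread(f"pics/{n}0.png")).sum(2)
    print(n,"changed px in cream/case/block/pin:",[(int((d[v-12:v+12,u-12:u+12]>60).sum())) for u,v in {"side":[(264,264),(231,235),(377,260),(225,274)],"top":[(353,283),(284,322),(320,187),(341,321)]}[n]])
```

```text
[[275.76589723 223.7789005 ]] [[329.31378442 208.32427773]]
side changed px in cream/case/block/pin: [297, 499, 381, 261]
top changed px in cream/case/block/pin: [0, 0, 348, 0]
```

View pics/s6.png

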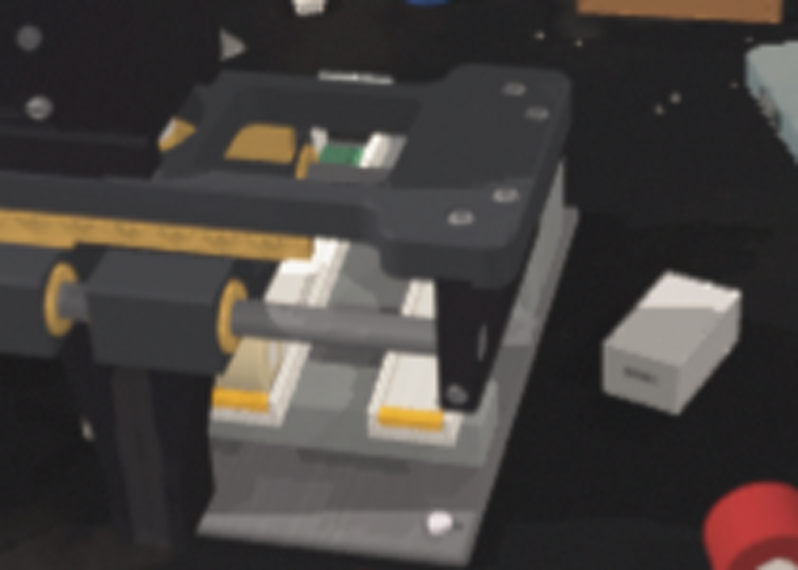

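View pics/t6.png

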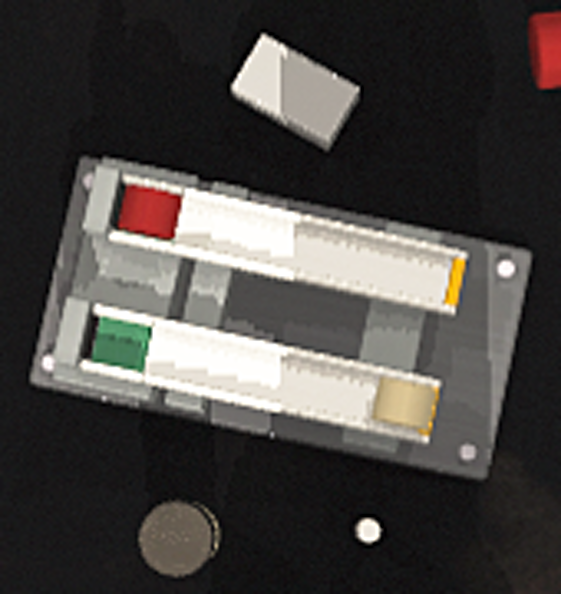

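Run:
```python
from bench import workorder
print(workorder.close_job())
```

```text
the job is handed in; nothing more can be done
None
```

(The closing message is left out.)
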